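# Clear the vial basket and hold the sprung fraction tray open at the index

## Robot

A 6-joint arm with a two-finger parallel gripper is mounted at the origin on the work surface. World frame = base frame: x ahead of the robot, y to its left, z up, the work surface at z = 0. Lengths are in m, angles in rad, forces in N, time in s.
With the tool pointing down it reaches from about 0.35 to 0.775 m from the base axis. Payload 5.5 kg.
Tool frame: the origin (TCP) lies between the finger pads; the fingertips stand 19 mm ahead of it and the grasp point (between the pads) is the TCP; z points along the fingers, y is the line along which they close (so a half turn about z gives the same grasp; the last joint's range is limited). The gripper opens to 85 mm and grips with 20 to 120 N. Pads are 22 mm wide; open, the fingers measure 114 mm over their backs; the gripper's body (76 mm by 85 mm) begins 54 mm behind the grasp point. The pads swing forward as they close: fully open they stand 13 mm farther back than shut.
Start: joints at [-1.469, 0.313, 0.046, 1.304, 0, 1.431], TCP at [0.138, -0.558, 0.25] pointing down, gripper open.
Joint ranges: [-2.76, 2.76], [-0.86, 1.69], [-1.03, 1.26], [-2.2, 2.34], [-1.47, 1.5], [-3.14, 3.14]. Speed limits (rad/s): [2.57, 2.57, 3.14, 3.14, 3.14, 3.14].

## Interface

Orientations are given as a unit quaternion [w, x, y, z].
In Python, from workcell import env gives the robot as it stands.
- The arm moves only by the shell command python3 -m pendant 'ROWS' [FORCE]. ROWS is JSON, a list of rows, each an object with "travel": the shift along the tool's x, y, z scaled (see below), a list of three; "rot": the turn, a rotation vector about the tool's x, y, z scaled (see below), a list of three; "fingers": the opening, from -1 (shut) to 1 (fully open). In form: [{"travel": [dx, dy, dz], "rot": [wx, wy, wz], "fingers": fingers}, ...]. A call has 1 to 10 rows; each row is the pose to reach, as a shift and turn from the pose commanded when the call began, along the tool's axes at that moment; what a row does not reach only later rows make up. The controller multiplies each number of a shift by 0.12 m and each number of a turn by 60 degrees. A row lasts 1/10 s, in which the tool goes at most 50 mm and 8.59 degrees, less where a joint would pass 70% of its speed; a pose out of reach is approached as far as the arm can. A call with a number of a shift or a turn outside -1 to 1 is refused whole. A call with a gripper value outside its range is refused whole. The fingers move at their own pace and stop on an object; FORCE is the grip in N (left out, the last holds). Time passes only in rows, so rows that repeat a pose let the fingers close. It gives the time, the measured TCP pose, the force, the opening and the grip force at its end, in the units of the state.
- env.get_state(): the state, without advancing time (a new reading comes with each control period).
- env.read_camera(name): name is "scene" or "side" or "wrist"; returns (picture, depth): 420x560x3 uint8, blue, green, red; 420x560 float32, m along the optical axis (not along the pixel's ray), 0 where there is no reading.
- env.camera_model(name): a dict with "fovy" (degrees; the focal length in pixels is half the picture's height over the tangent of half this angle, whatever the lens; pixels are square), "cx", "cy" (the principal point, pixels), "rvec" (rotation vector, rad) and "tvec" (3), from world to camera coordinates, as OpenCV has them; the wrist camera has in their place "T_tool_cam" (4x4, takes a point from camera to tool coordinates, whose origin is the TCP and whose axes are the flange's). Camera axes: x right, y down, z forward; pixel columns grow to the right and rows downward; lengths in m; the calibration is good to about 2 mm. A picture is of the moment at which its call begins: read the wrist's pose just before it. camera_model takes no time and is no camera call.
- env.hand_in(): hands the job in; it is judged then, once.
Trained networks look in the newest picture that a camera, given by its name, has taken for a name from the list of things; names that differ only in an ending like _2 or _b are one class to them, and where a whole thing is asked for, a point or a joint stands for the part that bears it (a point fixed in the world has none). Each returns a list of dicts, best first, with "conf" (0 to 1); they miss things now and then, are a little off and sometimes report something else, mostly with a low value. They report only what shows in the picture. A call takes as long as a camera call. They do not tell look-alikes from the thing itself.
- env.outline_of(camera, target): "mask" (420x560 bool, what is visible of it) and "xy" ([column, row] in pixels, amid what is visible of it).
The state is a dict: "clock": time; "joint_pos": joint angles; "qvel": joint speeds; "tau": joint torques, N m; "tcp_pos": TCP position; "orientation": TCP orientation; "wrist_force": force on the tool from outside, world axes, zero at the start; "ft_torque": the same for the moment, N m; "finger_gap": finger opening in m; "grip_force": force on a finger pad.
Only numpy, scipy, OpenCV 4.12 (cv2) and the standard library are available. Lean on these libraries where they do the work, as an engineer would, in place of code of your own. Each camera call takes 0.05 s, during which the arm holds its last target. There are 200 camera calls.

## Task

The wire vial basket is standing in the way of the fraction collector's tray: hang it by its handle over both hooks of the drying stand, keeping it upright, and let go of it. Then take the tray's handle and pull the tray out against its return spring until the front face of the tray is level with the fin of the index pointer beside it, and finish while still holding the tray there with the gripper, because it springs shut when let go. Leave the bottle, the jar and the dish where they stand.

Things in the scene. Friction and masses are not known exactly. Their poses are not given: they have to be found in the camera images.
- basket: Loose wire basket full of capped amber vials (below 55 mm), 80 (x) x 146 (y) x 55 mm, 0.25 to 0.5 kg, on the bench in front of the tray. Rigid steel handle, 9 mm round bar: upright legs at y = -70 and +70 mm joined by a level bar along the basket's y, 140 mm above the underside. Origin: centre of the underside; z up.
- basket_bar (a point): Middle of the basket handle's level bar (centre line), 140 mm above the basket's underside; the bar is 9 mm thick and free for 65 mm to each side along y. Axes as the basket.
- stand: Fixed drying stand: steel foot 190 x 150 x 12 mm, upright plate 120 wide, 12 thick, top 231 mm above the bench. Two like hooks of 8 mm steel bar reach from the plate along -x, at y = -42 and +42 mm, open between; each dips to a flat seat 95 mm out, then turns up to a tip 125 mm out. Origin: on the bench under the plate; x points away from the hook tips, z up.
- hook_seat (a point): Midway between the hooks: where the bar's middle (centre line) lies when the basket hangs with its bar along the stand's y (either way round), 198.5 mm above the bench. Hook tips top out 26 mm above this and 34 mm to -x of it: the basket comes in from -x, hooks passing through its handle, bar above the tips, then down; on +x the hooks slope up 18 mm.
- unit: Fixed fraction collector, a grey instrument 240 wide, 270 deep, 110 mm high (159 mm from 180 mm behind its front). Origin: on the bench at the middle of the front face; x points into it, so the tray comes out along -x; z up. On its +y side a 12 mm high aluminium index rail runs 160 mm forward from the front, at y = 110 to 128 mm.
- tray: White-fronted tray with a rack of glass tubes in the fraction collector. It slides out along the unit's -x by 0 to 150 mm and starts shut. A spring pulls it back: about 3 N shut, plus 0.7 N per 10 mm (8 to 11 N at the pointer); it shuts when let go. Origin: the unit's origin when shut, moving with the tray; axes as the unit.
- tray_grip (a point): Middle of the tray's handle bar (centre line), 85 mm above the bench: a round steel bar 12 mm thick, 110 mm long along y, standing 50 mm in front of the tray's front face (44 mm clear gap behind it), open from above and below; its two end posts at y = -55 and +55 mm. Axes as the unit.
- tray_edge (a point): Point on the tray's front face, at the middle of its top edge, 100 mm above the bench; the face is square to the unit's x axis. Axes as the unit.
- pointer_tip (a point): Tip of the thin steel fin (4 mm) of the index pointer, a fixed dark steel block 24 x 26 mm, 115 mm high in all, on the index rail. The fin points to -y, its tip 104 mm beside the tray's middle and 100 mm above the bench. The tray is at the mark when its front face has the same x (unit's axes) as this tip: 70 to 110 mm out. Axes as the unit.
- bottle: Bystander: amber bottle with cap, 86 mm diameter, 190 mm high. Origin: centre of the underside.
- jar: Bystander: white jar, 72 mm diameter, 100 mm high. Origin: centre of the underside.
- dish: Bystander: small white bowl, 84 mm diameter, 35 mm high. Origin: centre of the underside.
There are look-alikes about, which are no part of the job. Of the things that look like the basket, the smaller one is meant. Several things have the shape of the stand; the one meant has the colours described above.

How it is judged:
By the outcome, as a careful person would: the job done as asked, in the order asked, and still so for the second after the job is handed in, while the arm keeps its last pose, push and grip.
It also fails if it takes over 67 s, if anything falls off the work surface, if the arm or the gripper's body presses on something with over 40 N, if the wrist force passes 120 N, or if a joint passes its speed limit or range.

## Working session

There is one attempt and no reset: what is moved stays moved. The work goes in short steps, Python scripts to look and compute and a shell command to move; the robot and the scene stay as the last step left them, time stands still between calls to the robot, and variables do not carry over. Pictures are saved under pics/ and viewed, at most 10 in all, crops included, and the job is handed in when it is done.

```bash
mkdir -p pics; ls; cat > h.py <<'E'
import numpy as np, cv2
from workcell import env
from scipy.spatial.transform import Rotation as R
def cam(n, st=None):
    m=env.camera_model(n); f=210/np.tan(np.radians(m["fovy"])/2)
    if n=="wrist":
        s=st or env.get_state(); q=s["orientation"]
        T=np.eye(4); T[:3,:3]=R.from_quat([q[1],q[2],q[3],q[0]]).as_matrix(); T[:3,3]=s["tcp_pos"]
        W=T@np.array(m["T_tool_cam"])
    else:
        E=np.eye(4); E[:3,:3]=cv2.Rodrigues(np.array(m["rvec"],float))[0]; E[:3,3]=np.ravel(m["tvec"]); W=np.linalg.inv(E)
    return f,m["cx"],m["cy"],W
def cloud(n,d,st=None):
    f,cx,cy,W=cam(n,st); v,u=np.mgrid[:420,:560]
    P=np.stack([(u-cx)/f*d,(v-cy)/f*d,d],-1)
    P=P@W[:3,:3].T+W[:3,3]; P[d<=0]=np.nan
    return P
def proj(n,p,st=None):
    f,cx,cy,W=cam(n,st); c=(np.asarray(p)-W[:3,3])@W[:3,:3]
    return np.array([f*c[0]/c[2]+cx,f*c[1]/c[2]+cy])
E
python3 - <<'E'
from h import *
print({k:np.round(v,3) for k,v in env.get_state().items()})
for n in ["scene","side"]:
    p,d=env.read_camera(n); cv2.imwrite(f"pics/{n}0.png",p); np.save(f"{n}0.npy",d)
    P=cloud(n,d)
    print(n,cam(n)[3][:3,3].round(3), cam(n)[3][:3,2].round(2), env.camera_model(n).keys())
    for t in ["basket","stand","unit","tray","pointer_tip","bottle","jar","dish"]:
        for o in env.outline_of(n,t):
            m=o["mask"]; q=P[m]; q=q[~np.isnan(q[:,0])]
            print(t,round(o["conf"],2),np.round(o["xy"]),m.sum(),np.round(np.median(q,0),3) if len(q) else None,np.round(np.percentile(q,[2,98],axis=0),3).tolist() if len(q) else None)
E
```

```text
pics
{'clock': np.float64(0.0), 'joint_pos': array([-1.469,  0.314,  0.045,  1.304,  0.   ,  1.431]), 'qvel': array([ 0.001,  0.001,  0.   , -0.002,  0.   , -0.001]), 'tau': array([-0.0000e+00, -4.8062e+01,  2.9853e+01,  1.9000e-02, -0.0000e+00,
        0.0000e+00]), 'tcp_pos': array([ 0.138, -0.558,  0.249]), 'orientation': array([-0.001,  0.993,  0.121,  0.   ]), 'wrist_force': array([ 0.207, -0.353, -0.455]), 'ft_torque': array([-0.023, -0.016,  0.043]), 'grip_force': np.float64(0.0), 'finger_gap': np.float64(0.086)}
scene [ 1.373 -0.186  0.734] [-0.82  0.17 -0.55] dict_keys(['fovy', 'cx', 'cy', 'rvec', 'tvec'])
basket 0.74 [174. 206.] 2820 [ 0.264 -0.287  0.056] [[0.004, -0.39, -0.002], [0.342, -0.182, 0.192]]
basket 0.66 [207. 247.] 1837 [ 0.491 -0.194  0.047] [[0.374, -0.267, -0.002], [0.533, -0.117, 0.143]]
basket 0.29 [358. 266.] 5203 [0.698 0.153 0.09 ] [[0.545, 0.09, 0.003], [0.724, 0.228, 0.229]]
stand 0.84 [474. 280.] 6464 [0.815 0.387 0.087] [[0.659, 0.33, 0.002], [0.842, 0.462, 0.23]]
stand 0.72 [359. 268.] 5135 [0.699 0.155 0.089] [[0.544, 0.091, 0.002], [0.724, 0.236,
[... 1347 characters left out ...]
0.677, -0.076, 0.105]]
tray 0.88 [282. 202.] 675 [ 0.633 -0.155  0.077] [[0.579, -0.323, 0.001], [0.662, -0.08, 0.101]]
tray 0.72 [318. 221.] 916 [ 0.466 -0.155  0.041] [[0.426, -0.33, -0.001], [0.538, -0.115, 0.142]]
pointer_tip 0.71 [283. 225.] 272 [ 0.544 -0.046  0.068] [[0.538, -0.071, 0.01], [0.562, -0.041, 0.115]]
bottle 0.74 [150. 326.] 2530 [0.509 0.52  0.106] [[0.49, 0.475, 0.004], [0.553, 0.547, 0.191]]
jar 0.65 [334. 180.] 352 [ 0.572 -0.468  0.064] [[0.551, -0.507, 0.009], [0.607, -0.455, 0.101]]
dish 0.62 [219. 334.] 775 [0.422 0.395 0.02 ] [[0.375, 0.367, 0.002], [0.451, 0.442, 0.036]]
dish 0.56 [210. 249.] 3628 [0.681 0.179 0.023] [[0.533, 0.092, 0.003], [0.706, 0.238, 0.229]]
```

View pics/scene0.png

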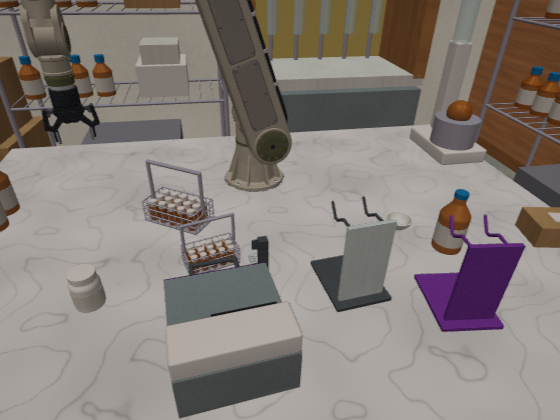

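View pics/side0.png

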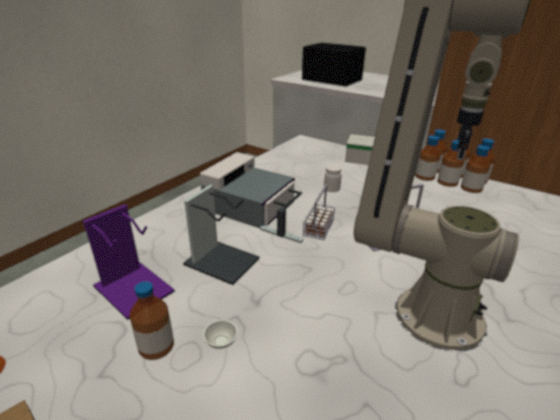

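Scene: baskets at (174,206), large with white caps, and (207,247), the small one in front of the unit. Stands at (359,268), steel/grey, and (474,280), purple. The ones I want look like the basket at (207,247) and the stand at (359,268). Next I'll get rough poses and a close crop.

```bash
python3 - <<'E'
from h import *
p=cv2.imread("pics/scene0.png"); cv2.imwrite("pics/crop0.png",cv2.resize(p[150:330,130:410],None,fx=2.8,fy=2.8,interpolation=cv2.INTER_CUBIC))
def rep(n,P,lo,hi):
    q=P.reshape(-1,3); q=q[~np.isnan(q[:,0])]; q=q[np.all((q>lo)&(q<hi),1)]
    c=q.mean(0); w,v=np.linalg.eigh(np.cov(q[:,:2].T)); a=v[:,1]; t=(q[:,:2]-c[:2])@a
    print(n,len(q),c.round(4),"axis deg",np.degrees(np.arctan2(a[1],a[0])).round(1),"ext",np.percentile(t,[1,99]).round(3),"sd",np.sqrt(w[0]).round(4), "mid",(c[:2]+a*(t.min()+t.max())/2).round(4))
for n in ["scene","side"]:
    P=cloud(n,np.load(n+"0.npy")); print(n)
    rep("bar",P,[.36,-.3,.128],[.56,-.08,.16])
    rep("plate",P,[.66,.05,.05],[.76,.26,.22])
    rep("platetop",P,[.66,.05,.222],[.76,.26,.24])
    rep("hooks",P,[.5,.05,.17],[.66,.26,.25])
    rep("hooktips",P,[.5,.05,.21],[.60,.26,.25])
    rep("pointer",P,[.5,-.12,.09],[.6,-.02,.125])
    rep("unittop",P,[.6,-.36,.1],[.8,0,.118])
    rep("unitback",P,[.7,-.36,.15],[1.,0,.17])
    rep("handle",P,[.52,-.3,.07],[.61,-.1,.1])
E
```

```text
scene
bar 208 [ 0.4844 -0.195   0.1401] axis deg 104.8 ext [-0.071  0.076] sd 0.0023 mid [ 0.4839 -0.1929]
plate 2620 [0.6993 0.1654 0.1397] axis deg 94.6 ext [-0.056  0.062] sd 0.0033 mid [0.699 0.169]
platetop 291 [0.697  0.1662 0.2281] axis deg 95.4 ext [-0.057  0.06 ] sd 0.0038 mid [0.6968 0.1684]
hooks 216 [0.6061 0.161  0.206 ] axis deg 91.8 ext [-0.048  0.046] sd 0.0275 mid [0.6061 0.1607]
hooktips 44 [0.5746 0.1587 0.2163] axis deg 95.1 ext [-0.047  0.044] sd 0.0039 mid [0.5747 0.1575]
pointer 185 [ 0.5589 -0.0638  0.1056] axis deg 83.1 ext [-0.022  0.019] sd 0.0059 mid [ 0.5587 -0.0656]
unittop 4746 [ 0.7211 -0.1818  0.1088] axis deg 96.8 ext [-0.112  0.122] sd 0.0391 mid [ 0.7203 -0.1759]
unitback 5485 [ 0.8796 -0.1662  0.1572] axis deg 95.8 ext [-0.113  0.12 ] sd 0.0273 mid [ 0.8792 -0.1622]
handle 255 [ 0.593  -0.1861  0.0873] axis deg 93.6 ext [-0.061  0.058] sd 0.0051 mid [ 0.5931 -0.1871]
side
bar 70 [ 0.4755 -0.1812  0.1414] axis deg 104.5 ext [-0.082  0.064] sd 0.0025 mid [ 0.4776 -0.1894]
plate 1337 [0.6857 0.1785 0.1378] axis deg 94.1 ext [-0.067  0.052] sd 0.0034 mid [0.6863 0.1701]
platetop 150 [0.6885 0.175  0.2285] axis deg 95.4 ext [-0.065  0.055] sd 0.0039 mid [0.6891 0.1694]
hooks 198 [0.6092 0.167  0.2056] axis deg 93.1 ext [-0.049  0.043] sd 0.0276 mid [0.6093 0.1642]
hooktips 27 [0.5688 0.1653 0.2177] axis deg 95.1 ext [-0.05   0.041] sd 0.004 mid [0.5692 0.1611]
pointer 96 [ 0.548  -0.0526  0.1064] axis deg 81.3 ext [-0.03   0.013] sd 0.0071 mid [ 0.5466 -0.0617]
unittop 1356 [ 0.7147 -0.1576  0.1089] axis deg 90.2 ext [-0.132  0.107] sd 0.0475 mid [ 0.7147 -0.1711]
unitback 685 [ 0.8627 -0.1468  0.1577] axis deg 95.2 ext [-0.129  0.106] sd 0.0276 mid [ 0.8637 -0.1583]
handle 98 [ 0.5885 -0.1771  0.088 ] axis deg 92.1 ext [-0.066  0.054] sd 0.0087 mid [ 0.5887 -0.1836]
```

View pics/crop0.png

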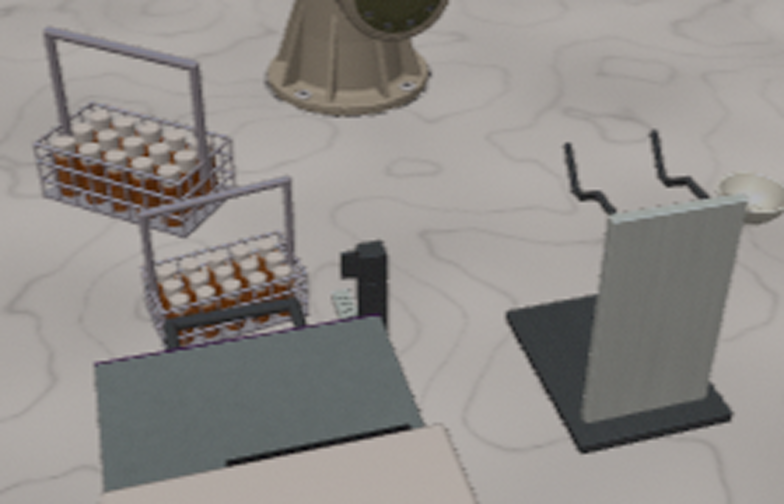

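The crop confirms the choice: small basket with its bar at crop (145,215)-(290,180), and the steel stand with grey plate at (650,300) and dark hooks at (570,150) and (655,135).

```bash
cat >> h.py <<'E'
def to(pos,head,st=None):
    "scaled travel and rot to TCP pos, tool down, tool y heading (deg, world)"
    s=st or env.get_state(); q=s["orientation"]; A=R.from_quat([q[1],q[2],q[3],q[0]]); M=A.as_matrix()
    h=np.radians(head); y=np.array([np.cos(h),np.sin(h),0]); z=np.array([0,0,-1.]); x=np.cross(y,z)
    r=(A.inv()*R.from_matrix(np.stack([x,y,z],1))).as_rotvec()
    print("travel",(M.T@(np.array(pos)-s["tcp_pos"])/.12).round(3),"rot",(np.degrees(r)/60).round(3),"tcp",np.round(s["tcp_pos"],4),"head",np.degrees(np.arctan2(M[1,1],M[0,1])).round(1),"F",np.round(s["wrist_force"],1),"gap",round(float(s["finger_gap"]),4),"t",float(s["clock"]))
E
python3 -c "
from h import *
to([.481,-.191,.26],14.7)"
```

```text
travel [ 3.511 -2.287 -0.081] rot [ 0.     0.    -1.514] tcp [ 0.1377 -0.5583  0.2503] head -76.1 F [-0.6  0.1  0.3] gap 0.0857 t 0.9
```

```bash
for i in 1 2 3; do python3 -m pendant '[{"travel":[1,-0.65,-0.03],"rot":[0,0,0],"fingers":1},{"travel":[1,-0.65,-0.03],"rot":[0,0,0],"fingers":1},{"travel":[1,-0.65,-0.03],"rot":[0,0,0],"fingers":1},{"travel":[1,-0.65,-0.03],"rot":[0,0,0],"fingers":1},{"travel":[1,-0.65,-0.03],"rot":[0,0,0],"fingers":1}]'|tail -c 300; done
python3 -m pendant '[{"travel":[0.51,-0.34,0],"rot":[0,0,-0.75],"fingers":1},{"travel":[0.51,-0.34,0],"rot":[0,0,-0.75],"fingers":1},{"travel":[0.51,-0.34,0],"rot":[0,0,-0.75],"fingers":1},{"travel":[0.51,-0.34,0],"rot":[0,0,-0.75],"fingers":1},{"travel":[0.51,-0.34,0],"rot":[0,0,-0.75],"fingers":1},{"travel":[0.51,-0.34,0],"rot":[0,0,-0.75],"fingers":1},{"travel":[0.51,-0.34,0],"rot":[0,0,-0.75],"fingers":1}]' >/dev/null
python3 -m pendant '[{"travel":[0,0,0],"rot":[0,0,-0.76],"fingers":1},{"travel":[0,0,0],"rot":[0,0,-0.76],"fingers":1},{"travel":[0,0,0],"rot":[0,0,-0.76],"fingers":1},{"travel":[0,0,0],"rot":[0,0,-0.76],"fingers":1},{"travel":[0,0,0],"rot":[0,0,-0.76],"fingers":1},{"travel":[0,0,0],"rot":[0,0,-0.76],"fingers":1},{"travel":[0,0,0],"rot":[0,0,-0.76],"fingers":1},{"travel":[0,0,0],"rot":[0,0,-0.76],"fingers":1}]' >/dev/null
python3 - <<'E'
from h import *
to([.481,-.191,.137],14.7)
s=env.get_state(); p,d=env.read_camera("wrist"); cv2.imwrite("pics/w1.png",p); P=cloud("wrist",d,s)
q=P.reshape(-1,3); q=q[~np.isnan(q[:,0])]; q=q[np.all((q>[.4,-.3,.132])&(q<[.56,-.08,.155]),1)]
c=q.mean(0); w,v=np.linalg.eigh(np.cov(q[:,:2].T)); a=v[:,1]; t=(q[:,:2]-c[:2])@a
print(len(q),c,np.degrees(np.arctan2(a[1],a[0])),t.min(),t.max(),np.sqrt(w))
E
```

```text
clock: 1.4
tcp_pos: [0.2362, -0.4535, 0.2544]
orientation: [0.001, 0.993, 0.122, -0.0]
wrist_force: [0.4, 0.1, 0.1]
finger_gap: 0.0854
grip_force: 0.0
clock: 1.9
tcp_pos: [0.3336, -0.35, 0.2575]
orientation: [0.0, 0.993, 0.121, -0.0]
wrist_force: [0.2, -0.2, -1.2]
finger_gap: 0.0853
grip_force: 0.0
clock: 2.4
tcp_pos: [0.4312, -0.246, 0.2608]
orientation: [0.0, 0.993, 0.12, -0.0]
wrist_force: [-0.3, -0.8, -0.1]
finger_gap: 0.0852
grip_force: 0.0
travel [0.006 0.006 1.034] rot [-0.     0.    -0.008] tcp [ 0.4804 -0.1918  0.261 ] head 14.2 F [-0.1  0.3 -0.3] gap 0.0853 t 3.9
2425 [ 0.48007286 -0.18521904  0.14288131] 104.78761078855727 -0.08181558024015478 0.06666419219996927 [0.00260544 0.04182759]
```

View pics/w1.png

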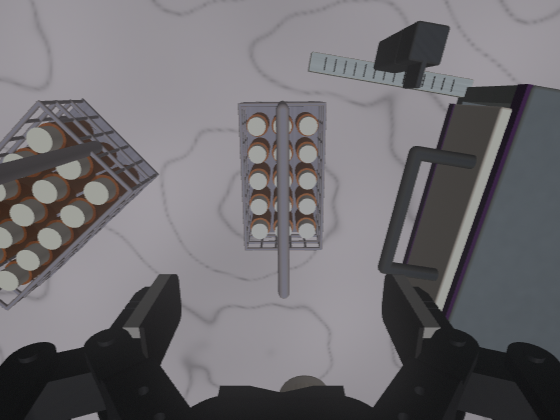

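The wrist picture shows the small basket's bar from (280,100) to (283,297), running between the fingers. The tray handle is at (400,210) and the pointer at (415,55). Now descend and grip.

```bash
python3 -m pendant '[{"travel":[0.01,0.01,0.3],"rot":[0,0,-0.01],"fingers":0.1},{"travel":[0.01,0.01,0.6],"rot":[0,0,-0.01],"fingers":0.1},{"travel":[0.01,0.01,0.8],"rot":[0,0,-0.01],"fingers":0.1},{"travel":[0.01,0.01,1],"rot":[0,0,-0.01],"fingers":0.1},{"travel":[0.01,0.01,1],"rot":[0,0,-0.01],"fingers":0.1},{"travel":[0.01,0.01,1],"rot":[0,0,-0.01],"fingers":0.1}]'
python3 -m pendant '[{"travel":[0,0,0],"rot":[0,0,0],"fingers":-1},{"travel":[0,0,0],"rot":[0,0,0],"fingers":-1},{"travel":[0,0,0],"rot":[0,0,0],"fingers":-1},{"travel":[0,0,0],"rot":[0,0,0],"fingers":-1},{"travel":[0,0,0],"rot":[0,0,0],"fingers":-1},{"travel":[0,0,0],"rot":[0,0,0],"fingers":-1},{"travel":[0,0,0],"rot":[0,0,0],"fingers":-1},{"travel":[0,0,0],"rot":[0,0,0],"fingers":-1}]' 60
```

```text
clock: 4.55
tcp_pos: [0.4815, -0.1894, 0.1413]
orientation: [-0.0, 0.609, 0.793, -0.0]
wrist_force: [-0.1, -0.9, 0.2]
finger_gap: 0.0471
grip_force: 0.0
clock: 5.35
tcp_pos: [0.4821, -0.1898, 0.1424]
orientation: [0.001, 0.609, 0.794, -0.0]
wrist_force: [-1.5, -0.1, 6.9]
finger_gap: 0.0063
grip_force: 58.6
```

```bash
python3 -m pendant '[{"travel":[0,0,-0.15],"rot":[0,0,0],"fingers":-1},{"travel":[0,0,-0.3],"rot":[0,0,0],"fingers":-1},{"travel":[0,0,-0.5],"rot":[0,0,0],"fingers":-1},{"travel":[0,0,-0.5],"rot":[0,0,0],"fingers":-1},{"travel":[0,0,-0.5],"rot":[0,0,0],"fingers":-1}]'
python3 - <<'E'
from h import *
s=env.get_state(); p,d=env.read_camera("wrist"); cv2.imwrite("pics/w2.png",p)
to([.50,-.0,.31],5.2)
E
```

```text
clock: 5.85
tcp_pos: [0.4818, -0.1892, 0.2007]
orientation: [0.0, 0.608, 0.794, 0.0]
wrist_force: [0.0, 0.9, -3.6]
finger_gap: 0.0068
grip_force: 58.9
travel [ 1.48   0.559 -0.916] rot [-0.001 -0.001  0.164] tcp [ 0.4812 -0.1889  0.2   ] head 15.1 F [ 0.2  0.2 -2. ] gap 0.0068 t 5.9
```

View pics/w2.png

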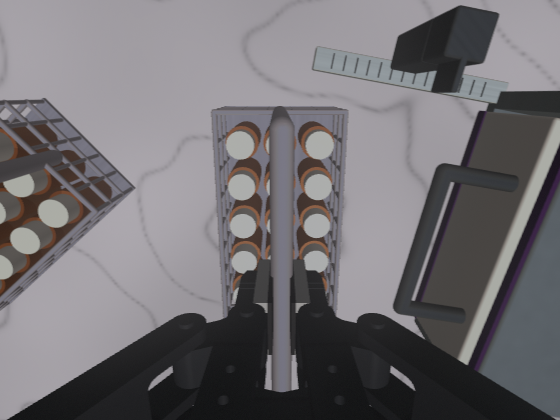

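The basket is clear of the bench and upright, with the bar gripped mid-length at (281,300). Carry it at height towards the stand.

```bash
python3 -m pendant '[{"travel":[0,0,-0.2],"rot":[0,0,0],"fingers":-1},{"travel":[0,0,-0.4],"rot":[0,0,0],"fingers":-1},{"travel":[0,0,-0.65],"rot":[0,0,0],"fingers":-1},{"travel":[0.1,0,-0.9],"rot":[0,0,0.02],"fingers":-1},{"travel":[0.3,0.06,-0.92],"rot":[0,0,0.05],"fingers":-1},{"travel":[0.5,0.12,-0.92],"rot":[0,0,0.1],"fingers":-1},{"travel":[0.7,0.18,-0.92],"rot":[0,0,0.16],"fingers":-1},{"travel":[0.9,0.24,-0.92],"rot":[0,0,0.16],"fingers":-1},{"travel":[0.9,0.24,-0.92],"rot":[0,0,0.16],"fingers":-1}]'
python3 -c "
from h import *
to([.488,.151,.31],5.2)"
```

```text
clock: 6.8
tcp_pos: [0.4805, -0.0746, 0.3098]
orientation: [-0.002, 0.671, 0.741, -0.0]
wrist_force: [-0.3, -0.5, -2.6]
finger_gap: 0.0067
grip_force: 58.9
travel [1.865 0.247 0.003] rot [-0.003 -0.003  0.007] tcp [ 0.4805 -0.0746  0.3098] head 5.6 F [-0.3 -0.5 -2.6] gap 0.0067 t 6.8
```

```bash
for i in 1 2; do python3 -m pendant '[{"travel":[0.2,0.03,0],"rot":[0,0,0],"fingers":-1},{"travel":[0.45,0.06,0],"rot":[0,0,0],"fingers":-1},{"travel":[0.7,0.09,0],"rot":[0,0,0],"fingers":-1},{"travel":[0.93,0.125,0],"rot":[0,0,0],"fingers":-1},{"travel":[0.93,0.125,0],"rot":[0,0,0],"fingers":-1},{"travel":[0.93,0.125,0],"rot":[0,0,0],"fingers":-1}]' >/dev/null; done
python3 - <<'E'
from h import *
to([.488,.151,.248],5.2)
s=env.get_state(); p,d=env.read_camera("wrist"); cv2.imwrite("pics/w3.png",p); P=cloud("wrist",d,s)
q=P.reshape(-1,3); q=q[~np.isnan(q[:,0])]
def rep(n,lo,hi):
    r=q[np.all((q>lo)&(q<hi),1)]
    if len(r)<5: return print(n,len(r))
    c=r.mean(0); w,v=np.linalg.eigh(np.cov(r[:,:2].T)); a=v[:,1]; t=(r[:,:2]-c[:2])@a
    print(n,len(r),c.round(4),np.degrees(np.arctan2(a[1],a[0])).round(1),t.min().round(3),t.max().round(3),np.percentile(r,[2,98],axis=0).round(3).tolist())
rep("top",[.64,.05,.225],[.76,.3,.24])
rep("hookL",[.54,.17,.16],[.68,.26,.26]); rep("hookR",[.54,.08,.16],[.68,.15,.26]); rep("tips",[.54,.08,.212],[.59,.26,.26])
E
```

```text
travel [ 0.037 -0.014  0.522] rot [-0.001  0.001  0.004] tcp [0.4902 0.1469 0.3107] head 5.5 F [ 0.1 -0.4 -2.7] gap 0.0067 t 8.0
top 0
hookL 1898 [0.6148 0.2048 0.208 ] -174.9 -0.046 0.053 [[0.563, 0.198, 0.192], [0.656, 0.211, 0.223]]
hookR 1814 [0.626  0.1226 0.2082] -174.8 -0.054 0.057 [[0.572, 0.116, 0.191], [0.678, 0.129, 0.222]]
tips 428 [0.5711 0.1605 0.2196] 95.8 -0.047 0.044 [[0.562, 0.114, 0.212], [0.583, 0.204, 0.224]]
```

View pics/w3.png

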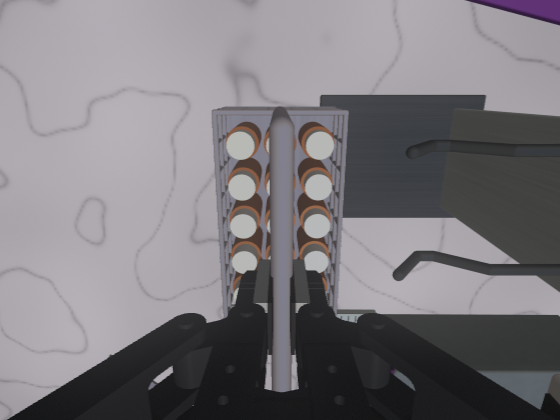

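The basket is at the left with the two hook tips at (412,152) and (398,276), symmetric about its bar's middle. The tips measure (0.571, 0.160), consistent with the seat at (0.597, 0.161). Lower, then go in.

```bash
python3 -m pendant '[{"travel":[0.02,0,0.2],"rot":[0,0,0],"fingers":-1},{"travel":[0.04,-0.01,0.4],"rot":[0,0,0],"fingers":-1},{"travel":[0.04,-0.01,0.52],"rot":[0,0,0],"fingers":-1},{"travel":[0.04,-0.01,0.52],"rot":[0,0,0],"fingers":-1}]' | head -2
python3 -m pendant '[{"travel":[0,0.2,0],"rot":[0,0,0],"fingers":-1},{"travel":[0,0.4,0],"rot":[0,0,0],"fingers":-1},{"travel":[0,0.6,0],"rot":[0,0,0],"fingers":-1},{"travel":[0,0.8,0],"rot":[0,0,0],"fingers":-1},{"travel":[0,0.9,0],"rot":[0,0,0],"fingers":-1},{"travel":[0,0.9,0],"rot":[0,0,0],"fingers":-1},{"travel":[0,0.9,0],"rot":[0,0,0],"fingers":-1}]'
python3 -c "
from h import *
to([.597,.161,.2015],5.2)"
```

```text
clock: 8.45
tcp_pos: [0.4871, 0.1506, 0.2467]
clock: 9.15
tcp_pos: [0.596, 0.1616, 0.2494]
orientation: [-0.0, 0.673, 0.74, -0.0]
wrist_force: [-1.3, -0.5, -2.6]
finger_gap: 0.0068
grip_force: 58.9
travel [-0.006  0.008  0.399] rot [-0.     0.     0.003] tcp [0.596  0.1616 0.2494] head 5.4 F [-1.3 -0.5 -2.6] gap 0.0068 t 9.15
```

```bash
python3 -m pendant '[{"travel":[0,0.01,0.1],"rot":[0,0,0],"fingers":-1},{"travel":[0,0.01,0.2],"rot":[0,0,0],"fingers":-1},{"travel":[0,0.01,0.3],"rot":[0,0,0],"fingers":-1},{"travel":[0,0.01,0.36],"rot":[0,0,0],"fingers":-1},{"travel":[0,0.01,0.36],"rot":[0,0,0],"fingers":-1}]'
python3 -m pendant '[{"travel":[0,0,0.02],"rot":[0,0,0],"fingers":-1},{"travel":[0,0,0.03],"rot":[0,0,0],"fingers":-1},{"travel":[0,0,0.03],"rot":[0,0,0],"fingers":-1}]'
```

```text
clock: 9.65
tcp_pos: [0.5958, 0.1626, 0.2039]
orientation: [-0.001, 0.673, 0.74, -0.001]
wrist_force: [-0.2, 0.5, -3.4]
finger_gap: 0.007
grip_force: 58.8
clock: 9.95
tcp_pos: [0.5973, 0.1627, 0.2025]
orientation: [0.0, 0.673, 0.74, 0.0]
wrist_force: [-0.3, 0.3, -2.7]
finger_gap: 0.0066
grip_force: 58.9
```

```bash
python3 -m pendant '[{"travel":[0,0,0.01],"rot":[0,0,0],"fingers":-1},{"travel":[0,0,0.02],"rot":[0,0,0],"fingers":-1},{"travel":[0,0,0.02],"rot":[0,0,0],"fingers":-1}]' | sed -n '1,2p;4p'
python3 -m pendant '[{"travel":[0,0,0.01],"rot":[0,0,0],"fingers":-1},{"travel":[0,0,0.02],"rot":[0,0,0],"fingers":-1},{"travel":[0,0,0.02],"rot":[0,0,0],"fingers":-1}]'| sed -n '1,2p;4p'
```

```text
clock: 10.25
tcp_pos: [0.5975, 0.1627, 0.2005]
wrist_force: [0.0, -0.0, 0.7]
clock: 10.55
tcp_pos: [0.5976, 0.1627, 0.2001]
wrist_force: [-4.0, -0.8, 9.6]
```

Contact is at the expected height. Release and check.

```bash
python3 -m pendant '[{"travel":[0,0,0],"rot":[0,0,0],"fingers":-0.6},{"travel":[0,0,0],"rot":[0,0,0],"fingers":-0.2},{"travel":[0,0,0],"rot":[0,0,0],"fingers":0},{"travel":[0,0,0],"rot":[0,0,0],"fingers":0},{"travel":[0,0,0],"rot":[0,0,0],"fingers":0}]'
python3 -m pendant '[{"travel":[0,0,-0.1],"rot":[0,0,0],"fingers":0},{"travel":[0,0,-0.3],"rot":[0,0,0],"fingers":0},{"travel":[0,0,-0.6],"rot":[0,0,0],"fingers":0},{"travel":[0,0,-0.9],"rot":[0,0,0],"fingers":0},{"travel":[0,0,-0.9],"rot":[0,0,0],"fingers":0},{"travel":[0,0,-0.9],"rot":[0,0,0],"fingers":0}]' | head -4
python3 - <<'E'
from h import *
a=[env.read_camera(n) for n in ("scene","side")]
cv2.imwrite("pics/hang.png",np.hstack([cv2.resize(x[0][130:330,u:u+200],(400,400)) for x,u in zip(a,(260,120))]))
for n,(p,d) in zip(("scene","side"),a):
    np.save(n+"1.npy",d); q=cloud(n,d).reshape(-1,3); q=q[~np.isnan(q[:,0])]
    def rep(k,lo,hi):
        r=q[np.all((q>lo)&(q<hi),1)]
        if len(r)<5: return print(n,k,len(r))
        c=r.mean(0); w,v=np.linalg.eigh(np.cov(r[:,:2].T)); e=v[:,1]
        print(n,k,len(r),c.round(4),np.degrees(np.arctan2(e[1],e[0])).round(1),np.percentile(r,[2,98],axis=0).round(4).tolist())
    rep("fin+block",[.5,-.12,.085],[.6,-.02,.125]); rep("handle",[.52,-.3,.07],[.615,-.1,.1]); rep("barhung",[.58,.08,.185],[.615,.25,.21])
to([.56,-.0,.30],5.8)
E
```

```text
clock: 11.05
tcp_pos: [0.5971, 0.1626, 0.1971]
orientation: [-0.0, 0.673, 0.74, -0.0]
wrist_force: [0.0, 0.2, -0.4]
finger_gap: 0.0427
grip_force: 0.0
clock: 11.65
tcp_pos: [0.5979, 0.1628, 0.3074]
orientation: [0.001, 0.673, 0.74, 0.001]
wrist_force: [-1.1, -0.5, 0.2]
scene fin+block 205 [ 0.5591 -0.064   0.1037] 81.0 [[0.5432, -0.0861, 0.0863], [0.5673, -0.0453, 0.1159]]
scene handle 268 [ 0.594  -0.1852  0.0874] 93.0 [[0.5827, -0.2462, 0.0807], [0.6122, -0.1284, 0.091]]
scene barhung 281 [0.6    0.1555 0.1986] 94.0 [[0.5839, 0.0864, 0.1883], [0.6125, 0.2296, 0.2069]]
side fin+block 107 [ 0.5477 -0.0521  0.1046] 80.8 [[0.538, -0.0836, 0.0858], [0.562, -0.04, 0.1162]]
side handle 107 [ 0.5906 -0.1771  0.0879] 91.8 [[0.5778, -0.2421, 0.0813], [0.6128, -0.1225, 0.0921]]
side barhung 170 [0.594  0.1731 0.1989] 93.1 [[0.5824, 0.0959, 0.1871], [0.6127, 0.2342, 0.2055]]
travel [-1.32  -0.434  0.041] rot [-0.001  0.    -0.006] tcp [0.5969 0.1626 0.3049] head 5.5 F [ 0.7  0.7 -0. ] gap 0.0425 t 11.75
```

View pics/hang.png

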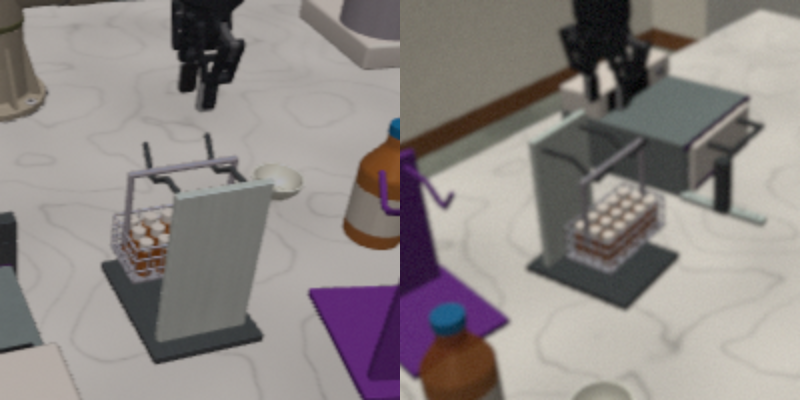

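The basket hangs upright: its bar lies across both hooks at z = 0.199, ahead of the turned-up tips, and the gripper is clear. Now go above the tray.

```bash
for i in 1 2 3; do python3 -m pendant '[{"travel":[0.3,-0.06,0],"rot":[0,0,0],"fingers":0},{"travel":[0.6,-0.1,0],"rot":[0,0,0],"fingers":0},{"travel":[0.93,-0.15,0],"rot":[0,0,0],"fingers":0},{"travel":[0.93,-0.15,0],"rot":[0,0,0],"fingers":0},{"travel":[0.93,-0.15,0],"rot":[0,0,0],"fingers":0}]'|sed -n 2p; done; python3 -c "
from h import *
to([.56,-.19,.30],5.6)"
```

```text
tcp_pos: [0.5677, 0.2728, 0.304]
tcp_pos: [0.5401, 0.381, 0.3044]
tcp_pos: [0.5122, 0.4898, 0.3046]
travel [-5.677 -0.139  0.047] rot [-0.001  0.001 -0.003] tcp [0.5122 0.4898 0.3046] head 5.4 F [ 0.2  0.3 -0.4] gap 0.0425 t 13.25
```

I had the sign wrong and moved the wrong way. The arm stayed at z = 0.30, above everything there. Going back the other way.

```bash
for i in 1 2 3 4 5 6; do python3 -m pendant '[{"travel":[-0.3,0,0],"rot":[0,0,0],"fingers":0},{"travel":[-0.6,-0.01,0],"rot":[0,0,0],"fingers":0},{"travel":[-0.94,-0.02,0],"rot":[0,0,0],"fingers":0},{"travel":[-0.94,-0.02,0],"rot":[0,0,0],"fingers":0}]'|sed -n 2p; done; python3 - <<'E'
from h import *
s=env.get_state(); p,d=env.read_camera("wrist"); cv2.imwrite("pics/w4.png",p); np.save("w4.npy",d); np.save("w4s.npy",s,allow_pickle=True)
q=cloud("wrist",d,s).reshape(-1,3); q=q[~np.isnan(q[:,0])]
def rep(k,lo,hi):
    r=q[np.all((q>lo)&(q<hi),1)]
    if len(r)<5: return print(k,len(r))
    c=r.mean(0); w,v=np.linalg.eigh(np.cov(r[:,:2].T)); e=v[:,1]; t=(r[:,:2]-c[:2])@e
    print(k,len(r),c.round(4),np.degrees(np.arctan2(e[1],e[0])).round(2),(c[:2]+e*(t.min()+t.max())/2).round(4),np.percentile(r,[1,99],axis=0).round(4).tolist())
rep("handle",[.52,-.3,.083],[.606,-.1,.097]); rep("fin",[.53,-.12,.08],[.6,-.066,.103]); rep("block",[.53,-.066,.108],[.6,-.02,.122]); rep("trayedge",[.615,-.28,.094],[.645,-.1,.103]); rep("unittop",[.6,-.36,.104],[.8,0,.116])
to([.59,-.187,.087],5.6)
E
```

```text
tcp_pos: [0.5208, 0.3715, 0.3062]
tcp_pos: [0.5289, 0.2602, 0.3063]
tcp_pos: [0.537, 0.1486, 0.3058]
tcp_pos: [0.5453, 0.0367, 0.3055]
tcp_pos: [0.5537, -0.0754, 0.3052]
tcp_pos: [0.562, -0.1876, 0.3049]
handle 1717 [ 0.5904 -0.1794  0.0891] 92.71 [ 0.5908 -0.1872] [[0.5796, -0.2459, 0.0848], [0.6052, -0.1265, 0.0916]]
fin 75 [ 0.5546 -0.0707  0.0937] -175.23 [ 0.5545 -0.0707] [[0.5432, -0.0866, 0.0802], [0.5655, -0.068, 0.1028]]
block 887 [ 0.5533 -0.0549  0.1143] 168.51 [ 0.5534 -0.055 ] [[0.5415, -0.0658, 0.1125], [0.5648, -0.0441, 0.1163]]
trayedge 1280 [ 0.6396 -0.1517  0.099 ] 93.49 [ 0.641  -0.1741] [[0.6319, -0.2376, 0.0943], [0.6449, -0.1009, 0.1025]]
unittop 41134 [ 0.7214 -0.1604  0.1093] 93.92 [ 0.7224 -0.1758] [[0.6432, -0.2908, 0.1068], [0.7978, -0.0569, 0.1111]]
travel [-0.035  0.234  1.816] rot [-0.    -0.001 -0.006] tcp [ 0.5617 -0.1855  0.305 ] head 5.3 F [ 0.4  0.7 -0.9] gap 0.0426 t 15.7
```

View pics/w4.png

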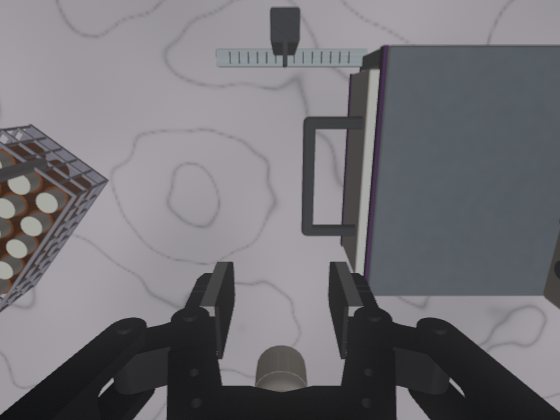

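The wrist picture shows the handle bar from (308,120) to (307,232), the tray's top edge near (362,170), and the pointer block at (285,25) with its fin at (285,60). Next I'll refine the unit's yaw, the face and the fin.

```bash
python3 - <<'E'
from h import *
d=np.load("w4.npy"); s=np.load("w4s.npy",allow_pickle=True).item(); p=cv2.imread("pics/w4.png")
P=cloud("wrist",d,s); print("cam z axis",cam("wrist",s)[3][:3,2].round(3))
def line(k,q,bins,pc):
    X=[];Y=[]
    for a,b in zip(bins[:-1],bins[1:]):
        r=q[(q[:,1]>=a)&(q[:,1]<b)]
        if len(r)>5: X.append(np.percentile(r[:,0],pc)); Y.append((a+b)/2)
    m,c=np.polyfit(Y,X,1); print(k,"yaw",np.degrees(np.arctan(-m)).round(2),"x at y=-.18:",round(m*-.18+c,4),"res",np.std(np.polyval([m,c],Y)-X).round(4))
q=P.reshape(-1,3); q=q[~np.isnan(q[:,0])]
sel=lambda lo,hi:q[np.all((q>lo)&(q<hi),1)]
line("unit front",sel([.6,-.29,.106],[.8,-.07,.114]),np.arange(-.285,-.08,.01),2)
line("handle bar",sel([.57,-.235,.085],[.605,-.135,.097]),np.arange(-.232,-.138,.008),50)
line("tray edge",sel([.61,-.25,.0955],[.66,-.11,.104]),np.arange(-.24,-.12,.01),3)
# back step face top
P2=cloud("scene",np.load("scene1.npy")).reshape(-1,3); P2=P2[~np.isnan(P2[:,0])]
r=P2[np.all((P2>[.7,-.4,.153])&(P2<[1.1,.1,.165]),1)]; line("back step front (scene)",r,np.arange(-.25,-.07,.015),2)
# rail: side lines & fin by dark pixels on z=.1
f,cx,cy,W=cam("wrist",s)
g=p.max(2); reg=g[40:80,265:305]
for v in range(36,76,3): print(v,"".join(f"{x:4d}" for x in g[v,268:304:2]))
E
```

```text
cam z axis [ 0.028 -0.31  -0.95 ]
unit front yaw 5.28 x at y=-.18: 0.6505 res 0.0003
handle bar yaw 5.31 x at y=-.18: 0.588 res 0.0002
tray edge yaw 5.34 x at y=-.18: 0.6387 res 0.0001
back step front (scene) yaw 8.39 x at y=-.18: 0.8307 res 0.0024
36  158 107  69  71  70  70  71  70  69  69  71  71  71  70  70  68 141 160
39  158 107  69  71  71  71  70  70  71  70  69  69  70  70  71  68 145 160
42  158 136  59  61  61  61  60  61  72  70  60  59  59  60  60  94 159 159
45  158 156  54  55  54  54  55  57  72  71  54  54  54  54  54 141 159 159
48  145 145  81  56  55  56  55  59  72  70  54  56  55  54  85 147 147 147
51  151 150 126  55  55  56  56  59  72  69  55  55  54  55 134 150 151 141
54  151 150 147  76  58  62  62  62  71  69  62  62  61  92 152 152 152 128
57  153 153 152 141 123 152 152 129  72  74 152 153 152 109 152 152 152 127
60  155 155 154 144 122 154 154 129  72  74 154 153 153 113 153 153 153 127
63  153 152 152 147 136 153 153 128  71  75 153 153 153 133 153 153 154 140
66  123 123 123 123 123 123 123 105  63  85 122 122 122 122 122 122 122 121
69  158 158 158 158 158 158 158 158 158 158 158 158 157 156 155 154 154 153
72  159 159 158 158 158 158 158 158 158 157 157 156 154 152 150 150 150 150
75  159 158 158 158 159 158 158 158 157 157 155 152 148 145 143 142 144 147
```

```bash
python3 - <<'E'
from h import *
d=np.load("w4.npy"); s=np.load("w4s.npy",allow_pickle=True).item(); P=cloud("wrist",d,s)
for v in range(44,69,3): print(v,P[v,285].round(4),P[v,284].round(4))
f,cx,cy,W=cam("wrist",s)
r=W[:3,:3]@np.array([(284.9-cx)/f,(66.5-cy)/f,1]); 
for z in (.1,.105): t=W[:3,3]+r*(z-W[2,3])/r[2]; print(z,t.round(4))
y=np.radians(5.3); ux=np.array([np.cos(y),np.sin(y)])
grip=np.array([.588-.007*np.tan(y)*-1*1,-.187]); 
edge=np.array([.6387,-.18]); tip=t[:2]; print("pull",(edge-tip)@ux, "lateral",(tip-edge)@np.array([-ux[1],ux[0]]))
to([.588+.0007,-.187,.087],5.3)
E
```

```text
44 [ 0.5545 -0.0703  0.114 ] [ 0.5537 -0.0704  0.1142]
47 [ 0.5547 -0.0727  0.1152] [ 0.5539 -0.0728  0.1152]
50 [ 0.5549 -0.075   0.1159] [ 0.5541 -0.075   0.1153]
53 [ 0.5551 -0.0771  0.1146] [ 0.5543 -0.0772  0.1143]
56 [ 0.5553 -0.0793  0.1139] [ 0.5545 -0.0795  0.1148]
59 [ 0.5555 -0.0817  0.1147] [ 0.5547 -0.0818  0.116 ]
62 [ 0.5558 -0.084   0.1149] [ 0.5549 -0.0839  0.1133]
65 [ 0.556  -0.0862  0.1149] [ 0.5551 -0.0862  0.1138]
68 [ 5.567e-01 -8.100e-02 -4.000e-04] [ 5.556e-01 -8.120e-02  4.000e-04]
0.1 [ 0.5561 -0.0864  0.1   ]
0.105 [ 0.556  -0.0867  0.105 ]
pull 0.07369588636491031 lateral 0.10052101165401434
travel [-0.034  0.223  1.816] rot [-0.    -0.001 -0.001] tcp [ 0.5617 -0.1855  0.305 ] head 5.3 F [ 0.4  0.7 -0.9] gap 0.0426 t 15.7
```

Fin tip is at (0.556, -0.087), the face at x = 0.6387 and the unit's yaw is 5.3°, so the pull is about 74 mm. Descend onto the handle.

```bash
python3 -m pendant '[{"travel":[-0.03,0.22,0.2],"rot":[0,0,0],"fingers":0},{"travel":[-0.03,0.22,0.5],"rot":[0,0,0],"fingers":0},{"travel":[-0.03,0.22,0.8],"rot":[0,0,0],"fingers":0},{"travel":[-0.03,0.22,1],"rot":[0,0,0],"fingers":0},{"travel":[-0.03,0.22,1],"rot":[0,0,0],"fingers":0}]' | sed -n 2p
python3 -m pendant '[{"travel":[0,0,0.2],"rot":[0,0,0],"fingers":0},{"travel":[0,0,0.4],"rot":[0,0,0],"fingers":0},{"travel":[0,0,0.6],"rot":[0,0,0],"fingers":0},{"travel":[0,0,0.82],"rot":[0,0,0],"fingers":0},{"travel":[0,0,0.82],"rot":[0,0,0],"fingers":0}]'
python3 -m pendant '[{"travel":[0,0,0],"rot":[0,0,0],"fingers":-1},{"travel":[0,0,0],"rot":[0,0,0],"fingers":-1},{"travel":[0,0,0],"rot":[0,0,0],"fingers":-1},{"travel":[0,0,0],"rot":[0,0,0],"fingers":-1},{"travel":[0,0,0],"rot":[0,0,0],"fingers":-1},{"travel":[0,0,0],"rot":[0,0,0],"fingers":-1},{"travel":[0,0,0],"rot":[0,0,0],"fingers":-1}]' 80
python3 -c "
from h import *
to([.588,-.187,.087],5.3)"
```

```text
tcp_pos: [0.586, -0.1822, 0.1816]
clock: 16.7
tcp_pos: [0.5868, -0.1835, 0.0854]
orientation: [-0.002, 0.672, 0.74, -0.001]
wrist_force: [-1.9, 0.2, 0.2]
finger_gap: 0.0431
grip_force: 0.0
clock: 17.4
tcp_pos: [0.5888, -0.1857, 0.0898]
orientation: [0.001, 0.673, 0.74, 0.0]
wrist_force: [-3.3, 1.1, 5.0]
finger_gap: 0.0092
grip_force: 78.3
travel [-0.01  -0.008  0.023] rot [0.002 0.001 0.002] tcp [ 0.5888 -0.1857  0.0898] head 5.4 F [-3.3  1.1  5. ] gap 0.0092 t 17.4
```

```bash
python3 -m pendant '[{"travel":[0,-0.1,0],"rot":[0,0,0],"fingers":-1},{"travel":[0,-0.2,0],"rot":[0,0,0],"fingers":-1},{"travel":[0,-0.3,0],"rot":[0,0,0],"fingers":-1},{"travel":[0,-0.4,0],"rot":[0,0,0],"fingers":-1},{"travel":[0,-0.5,0],"rot":[0,0,0],"fingers":-1},{"travel":[0,-0.58,0],"rot":[0,0,0],"fingers":-1},{"travel":[0,-0.62,0],"rot":[0,0,0],"fingers":-1},{"travel":[0,-0.62,0],"rot":[0,0,0],"fingers":-1},{"travel":[0,-0.62,0],"rot":[0,0,0],"fingers":-1}]'
cat > m.py <<'E'
from h import *
import sys
s=env.get_state(); p,d=env.read_camera("wrist"); cv2.imwrite(f"pics/{sys.argv[1]}.png",p); P=cloud("wrist",d,s)
print("tcp",s["tcp_pos"],"F",s["wrist_force"],"gap",s["finger_gap"])
q=P.reshape(-1,3); q=q[~np.isnan(q[:,0])]
y=np.radians(5.3); ux=np.array([np.cos(y),np.sin(y)]); uy=np.array([-ux[1],ux[0]])
a,b=q[:,:2]@ux,q[:,:2]@uy; z=q[:,2]
a0=np.array([.5556,-.087])@ux; b0=np.array([.5556,-.087])@uy
m=(z>.095)&(z<.104)&(b<b0-.02)&(b>b0-.2)&(a>a0-.03)&(a<a0+.05)
bb=np.arange(b0-.2,b0-.02,.008); e=[(round(l-b0,3),round(np.percentile(a[m&(b>=l)&(b<l+.008)],3)-a0,4)) for l in bb if (m&(b>=l)&(b<l+.008)).sum()>8]
print("edge rel. to old fin",e)
m=(z>.108)&(z<.122)&(abs(a-a0)<.006)&(b<b0+.014)&(b>b0-.01); print("fin",m.sum(),(np.percentile(a[m],[2,50,98])-a0).round(4),(b[m].min()-b0).round(4))
E
python3 m.py w5
```

```text
clock: 18.3
tcp_pos: [0.5179, -0.1922, 0.0898]
orientation: [0.003, 0.672, 0.74, 0.003]
wrist_force: [7.9, 4.7, -1.0]
finger_gap: 0.0092
grip_force: 79.2
tcp [ 0.51791591 -0.19220729  0.0898289 ] F [ 7.90351126  4.69290796 -0.97663748] gap 0.009172293420319668
edge rel. to old fin [(np.float64(-0.144), np.float64(0.0067)), (np.float64(-0.136), np.float64(0.0027)), (np.float64(-0.12), np.float64(0.0098)), (np.float64(-0.112), np.float64(0.0028)), (np.float64(-0.104), np.float64(0.0028)), (np.float64(-0.096), np.float64(-0.0292)), (np.float64(-0.088), np.float64(0.0028)), (np.float64(-0.08), np.float64(0.0028)), (np.float64(-0.072), np.float64(0.0028)), (np.float64(-0.064), np.float64(0.0028)), (np.float64(-0.056), np.float64(0.0028)), (np.float64(-0.048), np.float64(0.0028)), (np.float64(-0.04), np.float64(0.0028)), (np.float64(-0.032), np.float64(0.0028)), (np.float64(-0.024), np.float64(0.0028))]
fin 71 [-0.002  -0.0007  0.0013] 0.0001
```

View pics/w5.png

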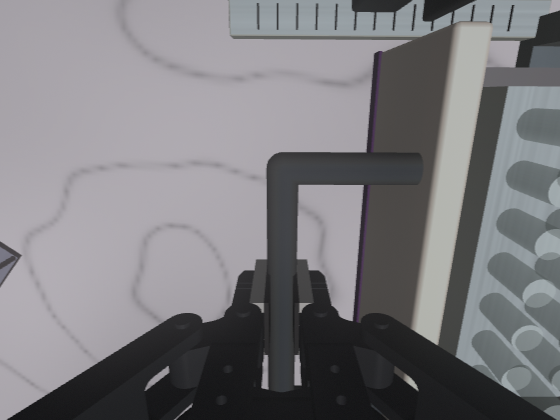

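The fin is at (410,10) and the tray's top edge runs from (455,25) down to (420,330), about 3 mm short of the fin. Nudge and check against the vertical face too.

```bash
python3 -m pendant '[{"travel":[0,-0.02,0],"rot":[0,0,0],"fingers":-1},{"travel":[0,-0.026,0],"rot":[0,0,0],"fingers":-1},{"travel":[0,-0.026,0],"rot":[0,0,0],"fingers":-1},{"travel":[0,-0.026,0],"rot":[0,0,0],"fingers":-1}]' | sed -n 2p
cat >> m.py <<'E'
for lo in np.arange(.04,.104,.006):
    k=(z>lo)&(z<lo+.006)&(b<b0-.02)&(b>b0-.09)&(abs(a-a0)<.03)
    if k.sum()>20: print("face z",lo.round(3),k.sum(),(np.percentile(a[k],[3,50])-a0).round(4))
f,cx,cy,W=cam("wrist",s); g=p.max(2)
for v in (4,10,16): print(v,g[v,380:460:3])
E
python3 m.py w6
```

```text
tcp_pos: [0.5152, -0.1924, 0.0898]
tcp [ 0.51515933 -0.19243405  0.0898074 ] F [8.33618566 5.41806402 0.08039026] gap 0.00948528800180779
edge rel. to old fin [(np.float64(-0.144), np.float64(0.0041)), (np.float64(-0.136), np.float64(-0.0)), (np.float64(-0.12), np.float64(0.0071)), (np.float64(-0.112), np.float64(0.0002)), (np.float64(-0.104), np.float64(0.0)), (np.float64(-0.096), np.float64(0.0001)), (np.float64(-0.088), np.float64(0.0001)), (np.float64(-0.08), np.float64(0.0001)), (np.float64(-0.072), np.float64(0.0001)), (np.float64(-0.064), np.float64(0.0)), (np.float64(-0.056), np.float64(0.0001)), (np.float64(-0.048), np.float64(0.0)), (np.float64(-0.04), np.float64(0.0)), (np.float64(-0.032), np.float64(0.0001)), (np.float64(-0.024), np.float64(0.0))]
fin 75 [-0.0022 -0.0007  0.0015] 0.0001
face z 0.04 413 [-0.0001  0.0003]
face z 0.046 450 [-0.0001  0.0003]
face z 0.052 528 [-0.0001  0.0003]
face z 0.058 553 [-0.0001  0.0003]
face z 0.064 660 [-0.0001  0.0003]
face z 0.07 739 [-0.0002  0.0003]
face z 0.076 835 [-0.0002  0.0003]
face z 0.082 1529 [-0.0276  0.0001]
face z 0.088 3439 [-0.0285 -0.0058]
face z 0.094 7013 [-0.      0.0044]
face z 0.1 917 [0.0012 0.0057]
4 [ 45  46  45  45  45  44  44  43  43  43  41 127 159 140 159 159 159 159
  32  32  32  32  31  31  31  30  30]
10 [ 47  46  46  45  45  45  44  45 129 161 162 161 162  53 162 161 161 135
  33  32  33  33  31  34  36  37  39]
16 [ 47 162 161 160 161 160 135 128 160 160 161 160 160  54 159 159 159  78
  33  35  37  40  40  42 159 158  52]
```

```bash
python3 -m pendant '[{"travel":[0,-0.005,0],"rot":[0,0,0],"fingers":-1},{"travel":[0,-0.005,0],"rot":[0,0,0],"fingers":-1},{"travel":[0,-0.005,0],"rot":[0,0,0],"fingers":-1},{"travel":[0,-0.005,0],"rot":[0,0,0],"fingers":-1},{"travel":[0,-0.005,0],"rot":[0,0,0],"fingers":-1},{"travel":[0,-0.005,0],"rot":[0,0,0],"fingers":-1}]'
python3 m.py w7 | grep -E "tcp|fin |z 0.07"
python3 - <<'E'
from h import *
p,d=env.read_camera("scene"); q=cloud("scene",d).reshape(-1,3); q=q[~np.isnan(q[:,0])]
r=q[np.all((q>[.58,.08,.185])&(q<[.615,.25,.21]),1)]; print("hung bar",len(r),r.mean(0).round(4))
E
```

```text
clock: 19.4
tcp_pos: [0.5146, -0.1925, 0.0898]
orientation: [0.003, 0.672, 0.74, 0.003]
wrist_force: [7.8, 5.1, 0.1]
finger_gap: 0.0091
grip_force: 79.2
tcp [ 0.51463798 -0.19248812  0.08981332] F [7.81387258 5.07850879 0.05856172] gap 0.00914552122609668
edge rel. to old fin [(np.float64(-0.144), np.float64(0.0035)), (np.float64(-0.136), np.float64(-0.0007)), (np.float64(-0.12), np.float64(0.0061)), (np.float64(-0.112), np.float64(-0.0004)), (np.float64(-0.104), np.float64(-0.0004)), (np.float64(-0.096), np.float64(-0.0005)), (np.float64(-0.088), np.float64(-0.0004)), (np.float64(-0.08), np.float64(-0.0004)), (np.float64(-0.072), np.float64(-0.0005)), (np.float64(-0.064), np.float64(-0.0005)), (np.float64(-0.056), np.float64(-0.0005)), (np.float64(-0.048), np.float64(-0.0004)), (np.float64(-0.04), np.float64(-0.0005)), (np.float64(-0.032), np.float64(-0.0005)), (np.float64(-0.024), np.float64(-0.0005))]
fin 81 [-0.0021 -0.0009  0.0011] -0.0
face z 0.07 734 [-0.0006 -0.0003]
face z 0.076 854 [-0.0007 -0.0003]
hung bar 282 [0.5999 0.1562 0.1986]
```

The face is level with the fin to within about 0.5 mm, the basket is still hanging and the grip holds.

```bash
python3 -c "
from workcell import env
print(env.hand_in())"
```

```text
the job is handed in; nothing more can be done
None
```

I hung the small basket upright over both hooks of the steel stand and let go, then pulled the tray out until its front face was within about 0.5 mm of the pointer fin; I handed in at about 19.5 s with the gripper still holding it.

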